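# Nudge the crooked parts tray until its pins drop in, then press it home

## Robot

A 6-joint arm with a two-finger parallel gripper is mounted at the origin on a cart in front of the work surface, level with it; the furniture and walls round the work are solid. World frame = base frame: x ahead of the robot, y to its left, z up, the work surface at z = 0. Lengths are in mm, angles in rad, forces in N, time in s.
With the tool pointing down it reaches from about 300 to 775 mm from the base axis. Payload 14.6 kg.
Tool frame: the origin (TCP) lies on the centre line of the jaws, within the pads' length; the fingertips stand 19 mm ahead of it and the grasp point (between the pads) is the TCP (bot.tip_reach is the distance from the TCP to the fingertips, in mm); y points along the fingers, x is the direction in which the jaws open and shut, and the axes are right-handed (so a half turn about y gives the same grasp; the last joint's range is limited). The gripper opens to 85 mm and grips with 20 to 120 N. Pads are 22 mm wide; open, the fingers measure 114 mm over their backs; the gripper's body (76 mm by 85 mm) begins 54 mm behind the grasp point. The pads swing forward as they close: fully open they stand 13 mm farther back than shut.
Start: joints at [-0.067, 0.3, 1.521, -0, 1.321, -0.067], TCP at [549.991, -0.002, 250.281] pointing down, gripper open.
Joint ranges: [-3.03, 3.03], [-0.79, 2.21], [0.23, 2.52], [-1.04, 4.18], [0, 3.07], [-2.55, 2.55]. Speed limits (rad/s): [2.22, 2.22, 2.57, 3.14, 3.14, 3.14].

## Interface

Orientations are given as a unit quaternion [w, x, y, z].
In Python, from rig import bot gives the robot as it stands. Calls block until the motion is done:
- bot.move_to(position, orientation): joint-space move of the TCP to a pose.
- bot.servo_line(position, attitude=None, speed=150, until_force=None): straight line of the TCP; attitude=None keeps the orientation; speed is the mean speed in mm/s. With until_force (N) it stops when the force on the tool has changed by that much, and returns True; else False.
- bot.move_joints(angles): joint-space move.
- bot.move_gripper(opening, grip_force=None): finger opening in mm; grip_force is the grip in N (None keeps the last); returns when the fingers have stopped.
- bot.dwell(seconds).
- bot.ik(position, orientation): joint angles nearest the present ones, or None.
- bot.read_state(): the state.
- bot.read_camera(name): name is "scene" or "side" or "wrist"; returns a dict with "image" (400x640x3 uint8, blue, green, red), "depth" (400x640 float32, mm along the optical axis (not along the pixel's ray), 0 where there is no reading), "fovy" (degrees; the focal length in pixels is half the picture's height over the tangent of half this angle, whatever the lens; pixels are square), "cx", "cy" (the principal point, pixels), "eye" and "attitude" of the camera in the world; the wrist camera has in their place "mount" (4x4, takes a point from camera to tool coordinates, whose origin is the TCP and whose axes are the tool frame's). Camera axes: x right, y down, z forward; pixel columns grow to the right and rows downward; lengths in mm; the calibration is good to about 2 mm. The wrist camera is an equidistant fisheye: a pixel r from the principal point sees the ray r / f radians off the axis. A picture is of the moment at which its call begins: read the wrist's pose just before it.
A pose or a line that the arm cannot do raises bot.MotionError and nothing moves.
- bot.finish_job(): hands the job in, once; it reports no verdict.
The state is a dict: "clock": time; "joint_positions": joint angles; "qvel": joint speeds; "effort": joint torques, N m; "ee_pos": TCP position; "tool_rot": TCP orientation; "ft_force": force on the tool from outside, world axes, zero at the start; "moment": the same for the moment, N m; "grip_width": finger opening in mm.
Only numpy, scipy, OpenCV 4.12 (cv2) and the standard library are available. Lean on these libraries where they do the work, as an engineer would, in place of code of your own. Each camera call takes 0.05 s, during which the arm holds its last target.

## Task

The parts tray was put down crooked on the pallet board, its four corner pins standing beside their sockets. Without lifting it off, slide it square over the board until all four pins drop into the sockets, and press it down until the catches snap and it sits fully home, flat on the board. Keep the buckles in it and do not disturb the tin and the wax block.

Things in the scene. Friction and masses are not known exactly. Their poses are not given: they have to be found in the camera images.
- tray: Loose dark steel parts tray, open above, 164 (its x) x 124 (its y) x 34 mm high, about 0.32 kg; walls and floor 4 mm; origin at the centre of its underside, z up. Starts with its pin tips on the board (underside 14 mm above it), shifted 12 to 26 mm towards the board's -x and up to 20 mm along y, turned up to 0.18 rad. Right place: origin over the board's origin, axes parallel
- bay (a point): Centre of the floor (top side, 4 mm above the underside) of the tray's empty middle bay, 74 (x) x 116 (y) mm, between two cross walls 4 mm thick that rise 25 mm above the floor; the end bays beyond them hold one buckle each. A good place to push the tray about from inside, and to press it down
- pin (a point): Tip of one of the tray's four steel pins, 14 mm below its underside; they stand at x = +-72, y = +-52 mm of the tray, this one at +72, +52. Tip 5 mm wide, widening to a head of 8.5 mm, 5 mm above the tip, then a neck 5 mm wide
- board: Fixed pallet board of pale wood, 236 (x) x 190 (y) x 24 mm, on two dark steel trays; its long x axis points roughly away from the robot, z up. Origin at the foot of the stack; top face 126 mm above it
- deck (a point): Centre of the board's top face; axes as the board's
- socket (a point): Mouth of one of the board's four round sockets, 11 mm wide, 18 mm deep, at x = +-72, y = +-52 mm of the board, this one at +72, +52. In each is a sprung ball: tray pins that drop in rest on it, the underside then 7 to 9 mm above the board. Pressing with 9 to 15 N in all at the tray's middle forces the pin heads past the balls; the underside then lies on the board
- buckle_a: Nickel buckle, 25x68x7 mm, loose in the tray's -x end bay; origin under its centre
- buckle_b: The same, loose in the tray's +x end bay
- tin: Bystander: round yellow-lidded tin, 65 mm wide, 31 mm high, on the table; origin under its centre
- wax: Bystander: yellow wax block, 36x55x23 mm, on the table; origin under its centre

How it is judged:
By the outcome, as a careful person would: the job done as asked, in the order asked, and still so for the second after the job is handed in, with the robot touching nothing.
It also fails if it takes over 61 s, if anything falls off the work surface, if the arm or the gripper's body presses on something with over 40 N, if the wrist force passes 120 N, or if a joint passes its speed limit or range.

## Working session

There is one attempt and no reset: what is moved stays moved. The work goes in short steps, each a Python script; the robot and the scene stay as the last script left them, time stands still between calls to the robot, and variables do not carry over. Pictures are saved under pics/ and viewed, and the job is handed in when it is done.

```bash
ls; mkdir -p pics; python3 - <<'E'
from rig import bot
import cv2,numpy as np
s=bot.read_state();print(s)
for n in ["scene","side","wrist"]:
    c=bot.read_camera(n)
    cv2.imwrite(f"pics/{n}0.png",c["image"])
    np.savez(f"{n}0.npz",**{k:v for k,v in c.items()})
    print(n,{k:v for k,v in c.items() if k not in("image","depth")},(c["depth"]>0).mean())
E
```

```text
pics
{'clock': 0.0, 'joint_positions': array([-6.65822857e-02,  3.00526229e-01,  1.52157520e+00,  2.33065919e-06,
        1.32071530e+00, -6.66250947e-02]), 'qvel': array([-1.20421147e-03, -1.34027239e-03,  8.30087958e-04, -6.48908095e-05,
       -9.76503160e-04,  5.25390571e-04]), 'effort': array([ 2.33377898e-03, -5.43485534e+01, -3.61782753e+01,  2.82532977e-05,
        4.14875918e-03, -3.55991256e-05]), 'ee_pos': array([5.49789063e+02, 2.13859091e-02, 2.49693551e+02]), 'tool_rot': array([ 7.07136248e-01, -7.07077049e-01,  4.16834217e-04,  4.46695889e-04]), 'ft_force': array([ 0.19556858,  0.32688715, -0.54072274]), 'moment': array([ 0.06674673, -0.04919895,  0.01588756]), 'grip_width': 85.39074600852705}
scene {'fovy': 47.645828778542715, 'cx': 314.6188966472952, 'cy': 201.63868720266802, 'eye': array([ 22.89837303, 590.78722035, 788.50784553]), 'attitude': array([ 0.14966454, -0.42610681,  0.83510314, -0.31406411])} 0.99573828125
side {'fovy': 55.92796056421348, 'cx': 322.9504009370196, 'cy': 194.07155190284104, 'eye': array([207.5566263 , 683.25247674, 805.90830824]), 'attitude': array([ 0.08868629, -0.26877639,  0.91174729, -0.29767578])} 0.99607421875
wrist {'fovy': 65.70646984690485, 'cx': 320.1392546852838, 'cy': 197.17635294467414, 'mount': array([[ 9.99997987e-01,  1.54198490e-05, -2.00629135e-03,
        -3.72107853e-01],
       [ 1.94076849e-03, -2.61013212e-01,  9.65333277e-01,
        -1.24265104e+02],
       [-5.08783256e-04, -9.65335228e-01, -2.61012717e-01,
         6.50819500e+01],
       [ 0.00000000e+00,  0.00000000e+00,  0.00000000e+00,
         1.00000000e+00]])} 0.9754296875
```

View pics/scene0.png

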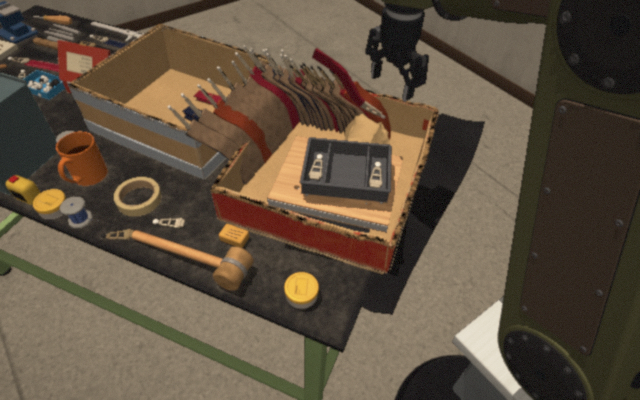

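View pics/side0.png

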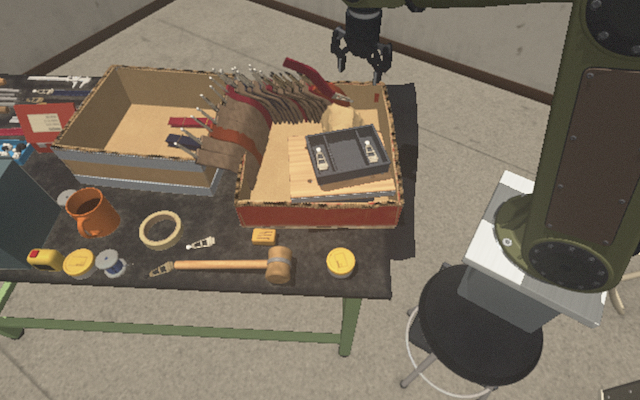

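View pics/wrist0.png

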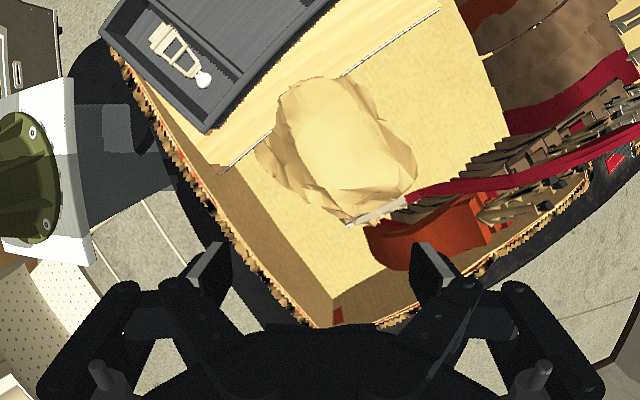

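```bash
cat > h.py <<'E'
import numpy as np,cv2
from scipy.spatial.transform import Rotation as R
def q2R(q): return R.from_quat([q[1],q[2],q[3],q[0]]).as_matrix()
def R2q(M):
    q=R.from_matrix(M).as_quat(); return [q[3],q[0],q[1],q[2]]
def campose(c,state=None):
    if "mount" in c:
        T=np.eye(4);T[:3,:3]=q2R(state["tool_rot"]);T[:3,3]=state["ee_pos"]
        M=T@c["mount"]; return M[:3,:3],M[:3,3]
    return q2R(c["attitude"]),np.array(c["eye"])
def rays(c,px):
    px=np.asarray(px,float).reshape(-1,2); f=200/np.tan(np.radians(float(c["fovy"]))/2)
    d=px-np.array([float(c["cx"]),float(c["cy"])])
    if "mount" in c:
        r=np.linalg.norm(d,axis=1)+1e-9; th=r/f
        return np.c_[d*(np.sin(th)/r)[:,None],np.cos(th)]
    return np.c_[d/f,np.ones(len(d))]
def onplane(c,px,z,state=None):
    Rm,e=campose(c,state); w=rays(c,px)@Rm.T
    return e+w*((z-e[2])/w[:,2])[:,None]
def cloud(c,state=None):
    v,u=np.mgrid[0:400,0:640]; Rm,e=campose(c,state)
    r=rays(c,np.c_[u.ravel(),v.ravel()]); r=r/r[:,2:3]
    return (e+(r*c["depth"].reshape(-1,1))@Rm.T).reshape(400,640,3)
E
python3 - <<'E'
from h import *
for n in ["scene","side"]:
    c=dict(np.load(n+"0.npz")); P=cloud(c)
    # top-down maps
    g=np.full((500,700,3),0,np.uint8); hm=np.zeros((500,700),np.float32)
    X=P[...,0];Y=P[...,1];Z=P[...,2]
    pts=P.reshape(-1,3);col=c["image"].reshape(-1,3)
    o=np.argsort(pts[:,2]);pts=pts[o];col=col[o]
    m=(pts[:,2]<330)&(pts[:,2]>-5)
    pts=pts[m];col=col[m]
    u=(350-pts[:,1]).astype(int);v=(800-pts[:,0]).astype(int)
    k=(u>=0)&(u<700)&(v>=0)&(v<500)
    g[v[k],u[k]]=col[k];
    cv2.imwrite(f"pics/top_{n}.png",g)
c=dict(np.load("side0.npz"));P=cloud(c)
for px in [(347,155),(315,190),(300,185),(390,200),(320,145),(380,125),(302,137),(262,120),(395,110),(393,85),(240,215),(400,220),(265,232),(340,255),(300,90),(345,110),(290,62),(240,150)]:
    print(px,P[px[1],px[0]].round(0))
E
```

```text
(347, 155) [484. 154. 148.]
(315, 190) [499. 267. 127.]
(300, 185) [534. 275. 130.]
(390, 200) [351. 181.  99.]
(320, 145) [556. 160. 146.]
(380, 125) [ 515. -101.   24.]
(302, 137) [617. 148. 130.]
(262, 120) [787. 107.  70.]
(395, 110) [ 519. -221.   -8.]
(393, 85) [ 581. -331.   -8.]
(240, 215) [639. 381.  55.]
(400, 220) [322. 149.  -4.]
(265, 232) [576. 372.  21.]
(340, 255) [391. 331.  30.]
(300, 90) [705.  29. 158.]
(345, 110) [568.  22. 148.]
(290, 62) [694.  75. 273.]
(240, 150) [736. 253. 108.]
```

View pics/top_side.png

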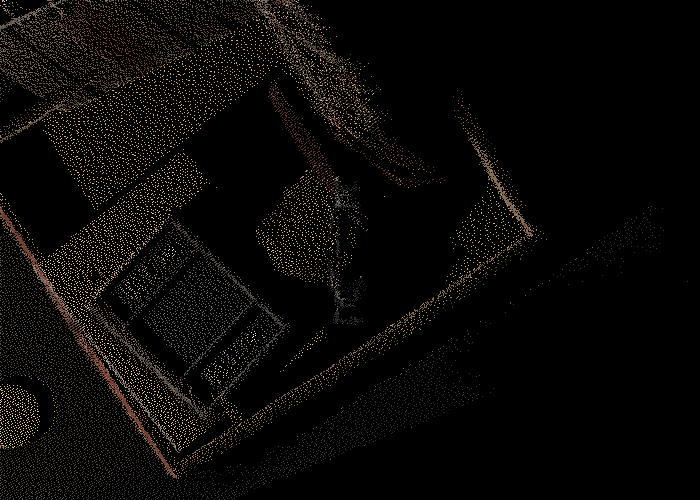

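```bash
cat >> h.py <<'E'
def Rt(yaw):
    c,s=np.cos(yaw),np.sin(yaw); return np.array([[c,0,-s],[s,0,c],[0,-1,0.]])
def Q(yaw): return R2q(Rt(yaw))
E
python3 - <<'E'
from h import *
from rig import bot
c=dict(np.load("side0.npz"));P=cloud(c)
# box wall heights
Z=P[...,2]
for px in [(240,203),(300,203),(380,203),(402,195),(398,150),(390,95),(245,180)]: print(px,P[px[1],px[0]].round(0))
print(bot.ik([490,165,330],Q(0.6)),bot.ik([490,165,330],Q(0.6-np.pi)))
bot.move_to([490,165,320],Q(0.6))
s=bot.read_state();print(s["clock"],s["ee_pos"])
c=bot.read_camera("wrist");np.savez("wrist1.npz",**c,**s)
cv2.imwrite("pics/wrist1.png",c["image"])
E
```

```text
(240, 203) [633. 375. 103.]
(300, 203) [516. 303. 107.]
(380, 203) [366. 201. 100.]
(402, 195) [333. 155. 102.]
(398, 150) [433. -65.  -3.]
(390, 95) [ 564. -273.   -3.]
(245, 180) [691. 298.  65.]
[ 2.53961126e-01  1.75626589e-01  1.48996702e+00 -4.44089210e-16
  1.47599904e+00 -3.46038874e-01] None
0.9333 [490.24406597 164.27440509 319.33295683]
```

View pics/wrist1.png

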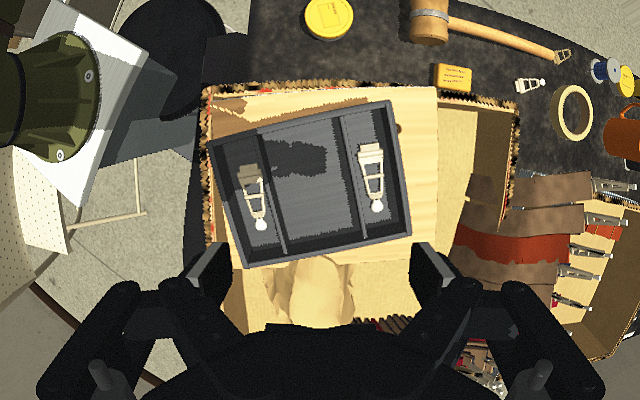

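```bash
cat >> h.py <<'E'
def project(c,pts,state=None):
    Rm,e=campose(c,state); p=(np.asarray(pts,float)-e)@Rm
    f=200/np.tan(np.radians(float(c["fovy"]))/2); k=np.array([float(c["cx"]),float(c["cy"])])
    if "mount" in c:
        rr=np.linalg.norm(p[...,:2],axis=-1); th=np.arctan2(rr,p[...,2])
        return p[...,:2]/(rr[...,None]+1e-9)*(th*f)[...,None]+k
    return p[...,:2]/p[...,2:3]*f+k
def ortho(c,z,ctr,yaw,state=None,W=700,H=560,mm=0.4):
    v,u=np.mgrid[0:H,0:W]; a=(u-W/2)*mm; b=-(v-H/2)*mm
    X=ctr[0]+a*np.cos(yaw)-b*np.sin(yaw);Y=ctr[1]+a*np.sin(yaw)+b*np.cos(yaw)
    p=project(c,np.stack([X,Y,np.full_like(X,z)],-1),state).astype(np.float32)
    return cv2.remap(c["image"],p[...,0].copy(),p[...,1].copy(),cv2.INTER_LINEAR)
def o2w(px,ctr,yaw,W=700,H=560,mm=0.4):
    px=np.asarray(px,float); a=(px[...,0]-W/2)*mm;b=-(px[...,1]-H/2)*mm
    return np.stack([ctr[0]+a*np.cos(yaw)-b*np.sin(yaw),ctr[1]+a*np.sin(yaw)+b*np.cos(yaw)],-1)
E
python3 - <<'E'
from h import *
d=dict(np.load("wrist1.npz"))
for z in (126,174): cv2.imwrite(f"pics/o1_{z}.png",ortho(d,z,[490,165],0.6,d))
P=cloud(d,d)
for px in [(420,150),(425,220),(225,108),(310,105),(310,200),(310,230),(320,290),(380,262),(270,110)]: print(px,P[px[1],px[0]].round(1))
E
```

```text
(420, 150) [557.3 249.1 130.5]
(425, 220) [610.1 191.9 131.8]
(225, 108) [365.4 171.5 131.5]
(310, 105) [437.7 220.9 131.1]
(310, 200) [490.2 144.  149.1]
(310, 230) [508.  117.1 147.6]
(320, 290) [557.2  63.  147.3]
(380, 262) [658.1  84.6   4.3]
(270, 110) [406.8 194.6 131. ]
```

View pics/o1_126.png

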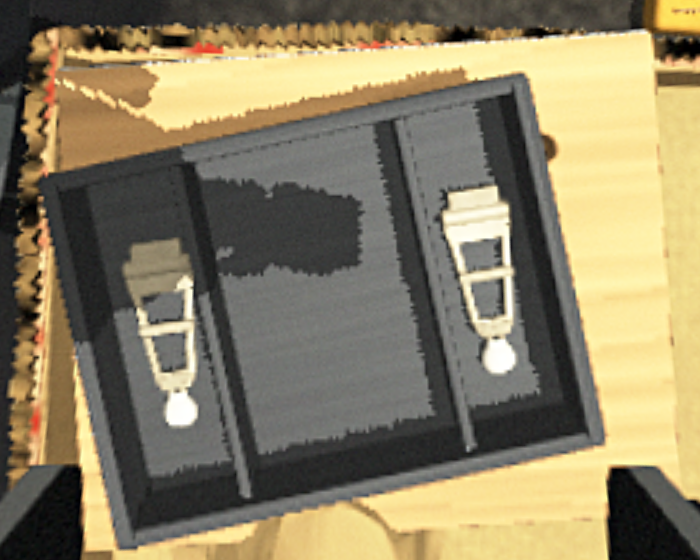

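View pics/o1_174.png

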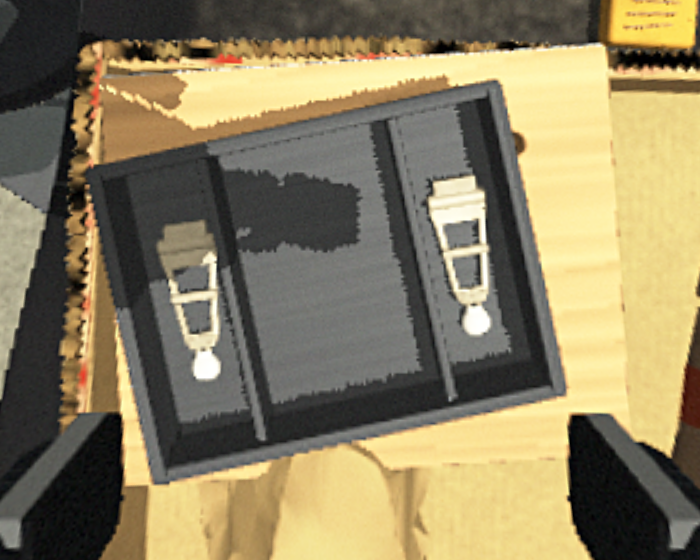

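```bash
python3 - <<'E'
from h import *
d=dict(np.load("wrist1.npz"))
ctr,yaw=[490,165],0.6
zb=131
o=ortho(d,zb,ctr,yaw,d);g=cv2.cvtColor(o,cv2.COLOR_BGR2GRAY).astype(np.float32);g=cv2.GaussianBlur(g,(0,0),1.5)
b=cv2.GaussianBlur(o[...,0].astype(np.float32),(0,0),1.5)
cv2.imwrite("pics/o1b.png",o)
# tray rim
o2=ortho(d,zb+48,ctr,yaw,d);cv2.imwrite("pics/o1t.png",o2)
hsv=cv2.cvtColor(o2,cv2.COLOR_BGR2HSV)
m=((hsv[...,1]<75)&(hsv[...,2]<150)).astype(np.uint8)*255
m[:60]=0;m[:,:85]=0
m=cv2.morphologyEx(m,cv2.MORPH_OPEN,np.ones((5,5)));m=cv2.morphologyEx(m,cv2.MORPH_CLOSE,np.ones((9,9)))
cs,_=cv2.findContours(m,cv2.RETR_EXTERNAL,cv2.CHAIN_APPROX_NONE)
for q in sorted(cs,key=cv2.contourArea)[::-1][:3]:
    r=cv2.minAreaRect(q);print(cv2.contourArea(q),r,np.array(r[1])*.4,o2w(r[0],ctr,yaw))
    cv2.drawContours(o2,[np.int32(cv2.boxPoints(r))],0,(0,255,0),1)
    cv2.drawContours(o2,[q],0,(0,0,255),1)
cv2.imwrite("pics/o1tm.png",np.hstack([o2]))
E
```

```text
131347.0 ((327.0867004394531, 278.3555908203125), (319.32415771484375, 418.95068359375), 77.6427993774414) [127.72966309 167.58027344] [482.06413382 160.36774693]
14226.5 ((634.5, 483.5), (151.0, 129.0), 90.0) [60.4 51.6] [629.88509031 162.07399442]
3738.5 ((103.0, 476.5), (139.0, 36.0), 90.0) [55.6 14.4] [452.83773966  44.3419443 ]
```

View pics/o1b.png

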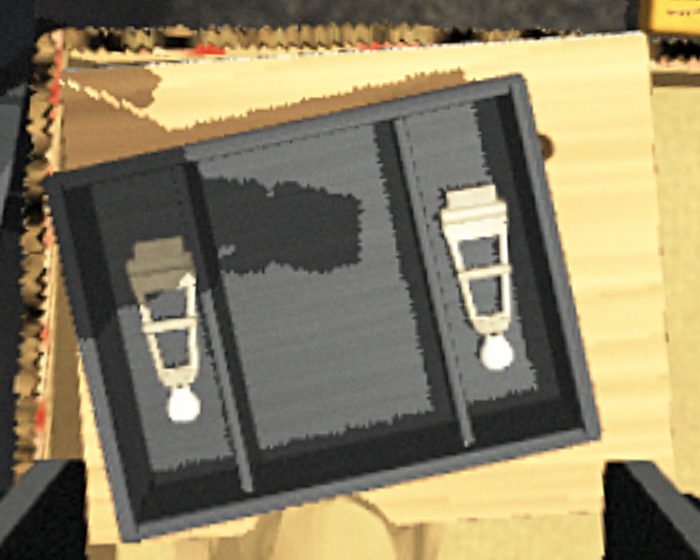

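View pics/o1tm.png

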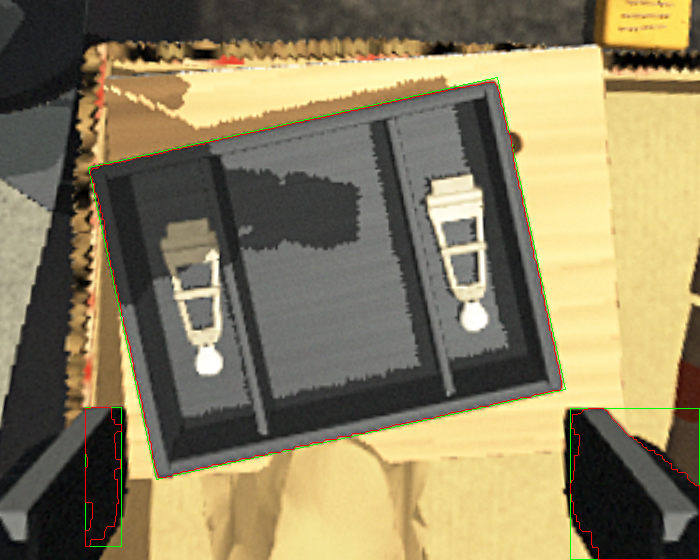

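```bash
cat >> h.py <<'E'
def edgefit(g,p0,p1,half=8,n=120,skip=None):
    # sample normal profiles between p0,p1; find max |gradient|; robust line fit
    p0=np.array(p0,float);p1=np.array(p1,float);t=(p1-p0)/np.linalg.norm(p1-p0);nn=np.array([-t[1],t[0]])
    s=np.arange(-half,half+.01,.5);A=p0+np.linspace(0,1,n)[:,None]*(p1-p0)
    S=A[:,None]+s[None,:,None]*nn
    I=cv2.remap(g,S[...,0].astype(np.float32),S[...,1].astype(np.float32),cv2.INTER_LINEAR)
    G=np.abs(np.gradient(I,axis=1));k=G.argmax(1)
    pts=S[np.arange(n),k];ok=G.max(1)>1.5;pts=pts[ok]
    for _ in range(4):
        vx,vy,x0,y0=cv2.fitLine(pts.astype(np.float32),cv2.DIST_HUBER,0,.01,.01).ravel()
        dist=np.abs((pts[:,0]-x0)*vy-(pts[:,1]-y0)*vx);keep=dist<max(1.2,1.5*np.median(dist));pts=pts[keep]
    if vx*t[0]+vy*t[1]<0: vx,vy=-vx,-vy
    return np.array([x0,y0]),np.array([vx,vy]),len(pts),dist.mean()
def inter(L1,L2):
    A=np.c_[L1[1],-L2[1]];t=np.linalg.solve(A,L2[0]-L1[0]);return L1[0]+t[0]*L1[1]
E
python3 - <<'E'
from h import *
d=dict(np.load("wrist1.npz"))
ctr,yaw=[490,165],0.6
for zb in (131,):
    o=ortho(d,zb,ctr,yaw,d);b=cv2.GaussianBlur(o[...,0],(0,0),1.2).astype(np.float32)
    gg=cv2.GaussianBlur(cv2.cvtColor(o,cv2.COLOR_BGR2GRAY),(0,0),1.2).astype(np.float32)
    E={}
    E['+y']=edgefit(gg,(260,58),(640,32));E['+x']=edgefit(gg,(650,45),(668,360));E['-y']=edgefit(gg,(400,530),(595,517));
    E['+xb']=edgefit(b,(650,45),(668,360));E['-yb']=edgefit(b,(400,530),(595,517))
    for k,(p,t,n,e) in E.items():
        print(k,p.round(1),t.round(4),"yaw",round(yaw-np.arctan2(t[1],t[0]),4),n,round(float(e),2))
    for kx,ky in (('+x','-y'),):
        c1=inter(E['+y'],E[kx]);c2=inter(E[ky],E[kx]);print(c1,c2,np.linalg.norm(c1-c2)*.4, o2w(c1,ctr,yaw),o2w(c2,ctr,yaw))
o2=ortho(d,zb+48,ctr,yaw,d);g=cv2.GaussianBlur(cv2.cvtColor(o2,cv2.COLOR_BGR2GRAY),(0,0),1.).astype(np.float32)
C=[(90,167),(496,78),(564,389),(158,478)];C=[np.array(c,float) for c in C]
L=[]
for i in range(4):
    a,b_=C[i],C[(i+1)%4];L.append(edgefit(g,a+.1*(b_-a),b_-.1*(b_-a),5));print(L[-1][1:],)
K=[inter(L[i-1],L[i]) for i in range(4)];W=o2w(np.array(K),ctr,yaw)
print(W,[np.linalg.norm(W[i]-W[(i+1)%4]) for i in range(4)],W.mean(0))
v=(W[1]-W[0])+(W[2]-W[3]);print("tray yaw",np.arctan2(v[1],v[0]))
v=(W[0]-W[3])+(W[1]-W[2]);print("tray yaw by y",np.arctan2(v[1],v[0])-np.pi/2)
E
```

```text
+y [528.5  38.4] [ 0.9982 -0.0602] yaw 0.6602 58 0.53
+x [658.8 226.7] [0.0575 0.9983] yaw -0.9133 68 0.39
-y [496.2 517.1] [ 0.9969 -0.0781] yaw 0.6782 68 0.56
+xb [653.9 151.8] [0.0629 0.998 ] yaw -0.9079 66 0.5
-yb [506.3 516.1] [ 0.9975 -0.0705] yaw 0.6705 70 0.55
[647.5736    31.197243] [674.74725 503.13947] 189.08955 [532.04539713 314.34738997] [647.60779748 164.68045783]
(array([ 0.9766902 , -0.21465382], dtype=float32), 120, np.float64(0.36487665151127685))
(array([0.21104759, 0.97747576], dtype=float32), 116, np.float64(0.3481650574192345))
(array([-0.9769088 ,  0.21365671], dtype=float32), 118, np.float64(0.4602210313432182))
(array([-0.21141124, -0.9773972 ], dtype=float32), 108, np.float64(0.4210588395403806))
[[378.02959424 143.38955619]
 [492.59163647 265.26925323]
 [585.5431549  177.25009904]
 [470.88974413  55.52245014]] [np.float64(167.26960892133246), np.float64(128.0131098087422), np.float64(167.22148519419525), np.float64(127.84222997053412)] [481.76353243 160.35783965]
tray yaw 0.8158270065111851
tray yaw by y 0.8128324313343551
```

```bash
python3 - <<'E'
from h import *
from rig import bot
print(bot.tip_reach)
d=dict(np.load("wrist1.npz"));P=cloud(d,d)
# rim heights
K=project(d,np.array([[435,204,179],[539,221,179],[528,116,179],[424,99,179]]),d).astype(int)
for k in K: print(k,P[k[1]-3:k[1]+4,k[0]-3:k[0]+4,2].round(0).tolist()[3])
bot.move_gripper(30)
print(bot.tip_reach,bot.read_state()["grip_width"])
yt=0.8145
bot.move_to([482,160.5,215],Q(yt))
s=bot.read_state();print(s["clock"],s["ee_pos"],s["ft_force"])
r=bot.servo_line([482,160.5,160],None,25,until_force=4)
s=bot.read_state();print(r,s["clock"],s["ee_pos"],s["ft_force"])
c=bot.read_camera("wrist");np.savez("wrist2.npz",**c,**s);cv2.imwrite("pics/wrist2.png",c["image"])
E
```

```text
19.0
[294 117] [129.0, 131.0, 132.0, 132.0, 130.0, 132.0, 130.0]
[403 169] [178.0, 178.0, 179.0, 178.0, 130.0, 131.0, 130.0]
[325 253] [178.0, 178.0, 178.0, 178.0, 177.0, 178.0, 178.0]
[222 208] [83.0, 81.0, 76.0, 71.0, 131.0, 179.0, 179.0]
19.0 29.9695650160693
2.0583 [482.58183072 160.67039954 216.2925167 ] [ 0.29636093 -0.68261091  1.29817826]
True 3.775 [482.05517197 160.50842303 166.52037565] [-1.51634779 -0.23467983  5.98288959]
```

View pics/wrist2.png

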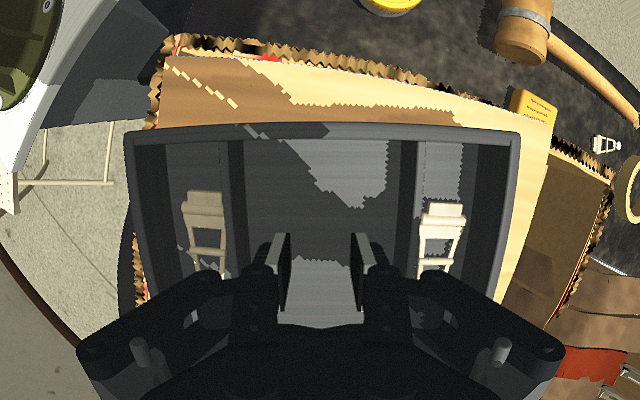

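```bash
python3 - <<'E'
from h import *
from rig import bot
bot.servo_line([482,160.5,168.5],None,20)
s=bot.read_state();print(s["ee_pos"],s["ft_force"])
for w in (38,42,46,50,60):
    bot.move_gripper(w,20)
    s=bot.read_state();print(w,s["grip_width"],s["ft_force"],s["moment"],s["clock"],s["ee_pos"])
    if s["grip_width"]<w-1.5: break
c=bot.read_camera("wrist");np.savez("wrist3.npz",**c,**s);cv2.imwrite("pics/wrist3.png",c["image"])
E
```

```text
[482.04627956 160.50631807 168.5277314 ] [0.36511753 0.1520573  0.73720718]
38 38.14734378014737 [-0.22570811  0.22709796  0.77422205] [ 0.02205755 -0.02336403  0.03309692] 4.3583 [481.95632891 160.49719374 168.37925076]
42 41.93117557642567 [ 0.65289333  0.56447924 -0.00908062] [0.04059164 0.00942823 0.04623578] 4.575 [481.99224562 160.4916201  168.47641978]
46 45.84453081565769 [0.34835757 1.14051565 0.15779458] [ 0.15392226 -0.10127356  0.02418989] 4.7917 [482.03615004 160.56875497 168.49813359]
50 46.968110621068476 [ 0.69479602  0.55983296 -2.67633846] [ 0.03096604 -0.03503491  0.01700803] 5.0083 [481.95190445 160.48442174 168.39961625]
```

View pics/wrist3.png

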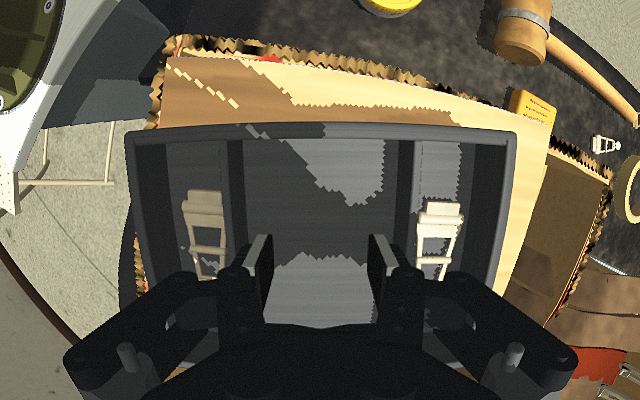

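```bash
python3 - <<'E'
from h import *
from rig import bot
def st(t):
    s=bot.read_state();print(t,round(s["clock"],2),s["ee_pos"].round(2),s["ft_force"].round(1),s["moment"].round(2),round(s["grip_width"],2));return s
r=bot.servo_line([482,160.5,166.5],None,8,until_force=4);s=st(r)
z=s["ee_pos"][2]
bot.servo_line([496.5,167.3,z],Q(0.659),12);s=st("moved")
c=bot.read_camera("wrist");np.savez("wrist4.npz",**c,**s);cv2.imwrite("pics/wrist4.png",c["image"])
for n in("side","scene"):
    c=bot.read_camera(n);np.savez(n+"4.npz",**c);cv2.imwrite(f"pics/{n}4.png",cv2.resize(c["image"][80:240,230:430],None,fx=4,fy=3.75))
E
```

```text
True 5.27 [482.01 160.47 168.29] [-2.  -0.5  5.8] [-0.05  0.21  0.01] 47.37
moved 6.78 [496.44 167.27 168.17] [ 0.5  0.2 -2.1] [-0.    0.   -0.04] 47.11
```

View pics/wrist4.png

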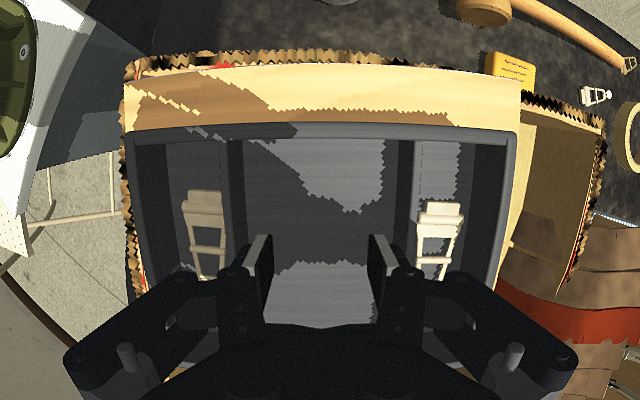

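View pics/scene4.png

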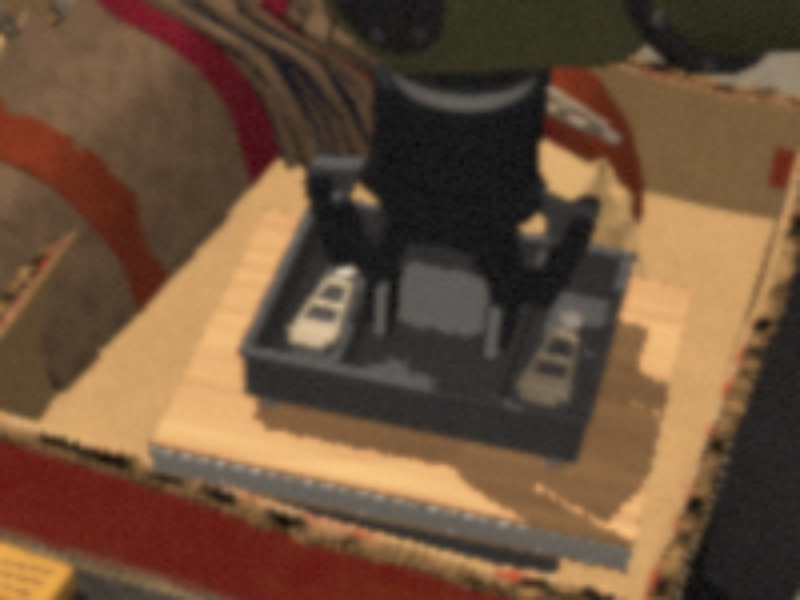

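```bash
python3 - <<'E'
from h import *
from rig import bot
def st(t):
    s=bot.read_state();print(t,round(s["clock"],2),s["ee_pos"].round(2),s["ft_force"].round(1),s["moment"].round(2),round(s["grip_width"],2));return s
r=bot.servo_line([496.5,167.3,160],None,8,until_force=6);s=st(r)
c=bot.read_camera("wrist");np.savez("wrist5.npz",**c,**s);cv2.imwrite("pics/wrist5.png",c["image"])
E
```

```text
True 7.65 [497.22 167.59 162.74] [ 4.4  2.2 -1.5] [ 0.31 -0.69  0.01] 47.45
```

View pics/wrist5.png

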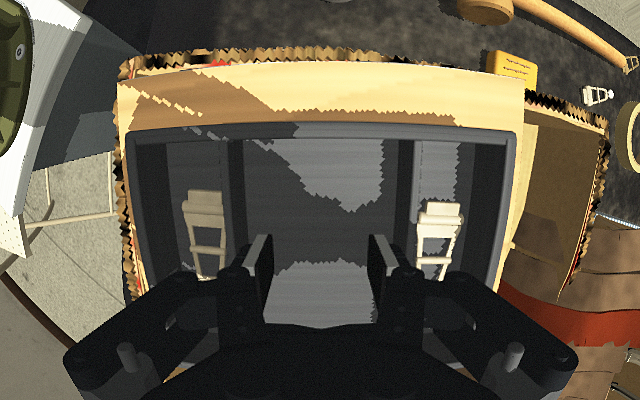

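```bash
python3 - <<'E'
from h import *
from rig import bot
def st(t):
    s=bot.read_state();print(t,round(s["clock"],2),s["ee_pos"].round(2),s["ft_force"].round(1),s["moment"].round(2),round(s["grip_width"],2));return s
bot.move_gripper(36);s=st("rel")
bot.dwell(0.2)
c=np.array([497.2,167.8])
r=bot.servo_line([*c,155],None,10,until_force=5);s=st(("touch",r))
z=s["ee_pos"][2]
r=bot.servo_line([*c,z-14],None,12,until_force=20);s=st(("press",r))
c=bot.read_camera("wrist");np.savez("wrist6.npz",**c,**s);cv2.imwrite("pics/wrist6.png",c["image"])
E
```

```text
rel 7.99 [496.7  167.43 162.42] [ 0.6 -0.6 -0.4] [-0.01  0.03 -0.01] 36.01
('touch', False) 9.1 [497.21 167.79 155.02] [-0.2 -0.3  0.9] [-0.02 -0.   -0.04] 35.61
('press', True) 9.62 [497.27 167.83 152.02] [-2.1 -0.7  6.5] [-0.11  0.42 -0.04] 35.98
```

View pics/wrist6.png

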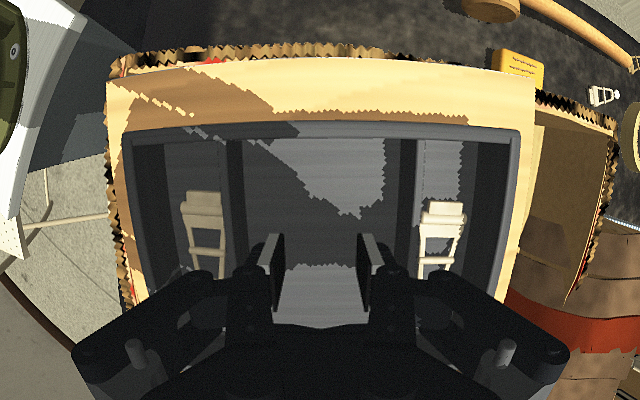

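```bash
python3 - <<'E'
from h import *
from rig import bot
def st(t):
    s=bot.read_state();print(t,round(s["clock"],2),s["ee_pos"].round(2),s["ft_force"].round(1),s["moment"].round(2),round(s["grip_width"],2));return s
bot.servo_line([497.2,167.8,156],None,20);st("up")
r=bot.servo_line([497.2,167.8,145],None,6,until_force=22);s=st(("press",r))
bot.servo_line([497.2,167.8,225],None,80);st("up")
bot.move_to([490,165,320],Q(0.66));s=st("view")
c=bot.read_camera("wrist");np.savez("wrist7.npz",**c,**s);cv2.imwrite("pics/wrist7.png",c["image"])
P=cloud(c,s)
for px in [(310,150),(310,200),(330,170),(420,150),(425,220),(310,105)]: print(px,P[px[1],px[0]].round(1))
cv2.imwrite("pics/o7.png",ortho(c,165,[497,167],0.66,s))
E
```

```text
up 10.05 [497.22 167.81 156.01] [-0.3  0.4 -0.1] [ 0.03 -0.01 -0.01] 35.52
('press', True) 11.03 [497.23 167.82 152.03] [-2.2 -0.7  5.8] [-0.17  0.33  0.02] 35.92
up 12.1 [497.01 167.75 224.44] [ 0.2 -0.3 -0.4] [-0.06 -0.    0.01] 35.73
view 12.57 [489.97 164.98 320.25] [-0.2 -0.4  0.4] [0.03 0.02 0.01] 35.95
(310, 150) [461.9 182.5 134.3]
(310, 200) [493.6 141.1 134.4]
(330, 170) [490.2 178.9 135.7]
(420, 150) [551.8 254.  131.6]
(425, 220) [609.7 200.  129.9]
(310, 105) [434.2 218.4 130.6]
```

View pics/o7.png

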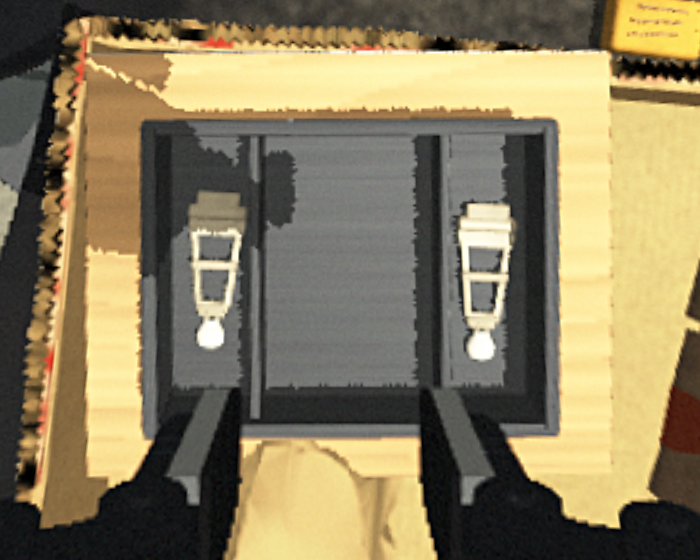

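View pics/wrist7.png

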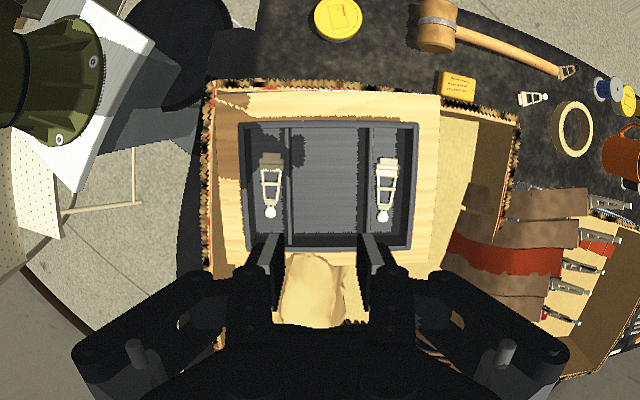

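```bash
python3 - <<'E'
from h import *
d=dict(np.load("wrist7.npz"));P=cloud(d,d)
c0=np.array([497,167.5]);y=.66;B=np.array([[np.cos(y),np.sin(y)],[-np.sin(y),np.cos(y)]])
L=(P[...,:2]-c0)@B.T;Z=P[...,2]
def med(x0,x1,y0,y1,zlo,zhi):
    m=(L[...,0]>x0)&(L[...,0]<x1)&(L[...,1]>y0)&(L[...,1]<y1)&(Z>zlo)&(Z<zhi);return round(float(np.median(Z[m])),2),int(m.sum())
for x in(-25,25):
    for yy in (-40,0,40): print("floor",x,yy,med(x-8,x+8,yy-10,yy+10,115,160))
for n,a in {"rim-x":(-82,-78,-20,50),"rim+x":(78,82,-20,50),"rim+y":(-60,60,58,62),"rim-y":(-20,20,-62,-58)}.items(): print(n,med(*a,155,190))
for n,a in {"b-x":(-112,-95,-20,50),"b+x":(95,112,-40,50),"b+y":(-60,60,75,90),"b-y":(70,110,-90,-75)}.items(): print(n,med(*a,110,145))
for n in("side","scene"):
    a=dict(np.load(n+"0.npz"))["image"];
    b=dict(np.load(n+"4.npz"))["image"]
    for nm,(u,v) in {"side":{"wax":(263,237),"tin":(341,262)},"scene":{"wax":(234,235),"tin":(302,289)}}[n].items():
        s=np.s_[v-22:v+22,u-24:u+24];print(n,nm,cv2.absdiff(a[s],b[s]).mean().round(2))
E
```

```text
floor -25 -40 (134.67, 266)
floor -25 0 (134.72, 295)
floor -25 40 (134.61, 319)
floor 25 -40 (134.53, 262)
floor 25 0 (134.53, 302)
floor 25 40 (134.63, 318)
rim-x (164.32, 389)
rim+x (164.18, 308)
rim+y (164.65, 553)
rim-y (163.76, 259)
b-x (130.88, 986)
b+x (130.42, 1193)
b+y (130.63, 1735)
b-y (130.39, 282)
side wax 4.61
side tin 4.36
scene wax 3.64
scene tin 3.71
```

```bash
python3 - <<'E'
from rig import bot
import cv2
cv2.imwrite("pics/side9.png",bot.read_camera("side")["image"])
print(bot.read_state()["clock"],bot.finish_job())
E
```

```text
the job is handed in; nothing more can be done
12.6667 None
```

View pics/side9.png

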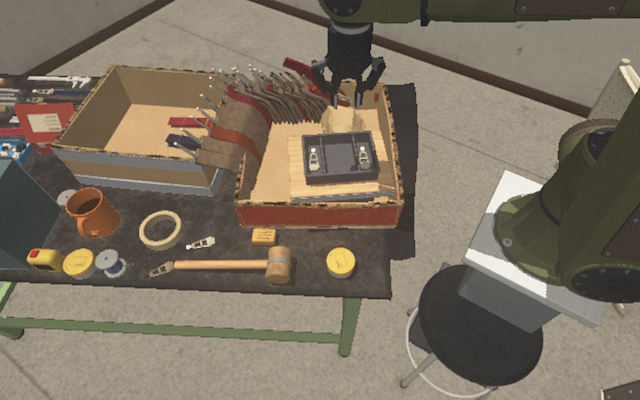

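The tray is square on the board, pressed fully home, and handed in at 12.7 s on the robot's clock. I spread the fingers inside the middle bay, slid and turned the tray over the sockets (about 16 mm and 0.155 rad), and lowered it 5.5 mm into them. Then I let go and pressed on the bay floor, once until the force had changed by 20 N and again by 22 N.

**Last checks**
- **Height:** depth readings put the tray floor at 134.5–134.7 mm and the board at 130.4–130.9 mm. That is the 4 mm floor thickness, level in both directions, so the tray lies flat on the board.
- **Contents and surroundings:** both buckles are in their end bays. The tin (side view about 341, 262) and the wax block (263, 237) are where they started, and the robot is clear of everything.

**What disagreed or was not seen**
- **Catches:** I did not feel the catches snap. The downward move after letting go never registered its 5 N touch, though the tray should have been met about 5 mm higher. "Home" therefore rests on the final height and on the stiff stop during both presses.
- **Force while sliding:** with the tray gripped, the wrist read a downward pull of about 2 to 3 N, so the gripper carried part of its weight. I saw no sign of it being lifted off the board.
- **Tray size:** the first camera measurement of the rim came out about 3.5 mm too large. The pins still went in on the first try.

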